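# Build up a heel in the hand press and hold it pressed

### The job

A heel is being built up in the green hand press: set the tan leather lift on the brown lift that already lies on the press bed, then the black rubber top piece of the same size on that, both laid down rather than dropped, so that the pile is square, with all edges flush and the straight edges on the same side. Then swing the press lever over by its red handle, against its spring, all the way down onto its stop, so that the foot squeezes the pile, and finish still holding it there by the handle while the cement takes. Leave everything else on the bench where it is.

Things in the scene. Friction and masses are not known exactly. Their poses are not given: they have to be found in the camera images.
- press: Green hand lever press, bolted down. Origin: on the bench under the bed centre. x axis: from the bed to the pivot bracket at its rear; z up; the lever swings in the x-z plane. Base 104 mm wide (y), 12 mm high, x -70 to +165 mm. Bed block 78 (x) by 70 mm (y), top 30 mm above the bench. Bracket at x 84 to 138 mm, 96 mm wide over the pin, 104 mm high.
- press_bed (a point): Centre of the top of the press bed, 30 mm above the bench; the presser foot comes down here.
- press_pivot (a point): Centre of the lever's pivot pin, 110 mm behind the bed centre (press x) and 81 mm above the bench; the pin lies along the press's y axis.
- press_arm (a joint): Lever angle, rad. 0: at rest, sprung up, leaning 20 deg back past upright, away from the bed. Grows as the lever swings forward over the bed and down; 1.92 is the stop: lever level, pointing to press -x. A spring drives it back to 0; push at the handle, square to the lever: about 4 N at the start, 14 N at the stop with the pile in. The foot meets a full pile (30 mm) at about 1.87.
- press_handle: Red handle on the lever's end: a sleeve 24 mm thick, 64 mm long, free to turn on a pin along press y; it sticks out on the lever's +y side. Origin: sleeve centre, at press y = +45 mm, moving on a circle of 220 mm about the pivot's axis. At rest 288 mm above the bench; at the stop 81 mm and 110 mm in front of the bed centre (press -x), only bench below. Its own y is the sleeve's axis.
- press_foot: Round presser foot of the lever, 48 mm across, rubber face; origin at the centre of the face. It sits 110 mm from the pivot on a spring stem (10 mm travel) under the lever; at the stop its face would stand 24 mm above the bed, so it gives way by about 6 mm on a full pile.
- base_lift: Brown leather heel lift, loose on the press bed. D-shaped plate 56 mm long (x), 52 mm wide (y), 10 mm thick; origin at the centre of its underside, 30 mm above the bench. Straight (breast) edge at x = -28 mm, half-round back at the +x end; its two sides are straight and parallel from x = -28 to +2 mm. About 30 g.
- leather_lift: Tan (light) leather heel lift lying on the bench, the same D shape, size and axes as the brown base lift: 56 by 52 by 10 mm, origin at the centre of its underside, straight edge at x = -28 mm. About 30 g.
- top_piece: Black rubber top piece lying on the bench, the same D shape, size and axes as the lifts: 56 by 52 by 10 mm, origin at the centre of its underside, straight edge at x = -28 mm. About 30 g.
- base_lift_breast (a point): Middle of the straight edge of the base lift, on its top face (28 mm from the centre, 10 mm above its underside).
- leather_lift_breast (a point): Middle of the straight edge of the tan leather lift, on its top face.
- top_piece_breast (a point): Middle of the straight edge of the black top piece, on its top face.
- small_piece: Small black heel piece for another shoe, D-shaped, 36 by 34 by 10 mm, lying on the bench near the other two. Not needed; leave it.
- hammer: Shoe hammer lying on the bench, 250 mm long. Leave it.
- shoe_left: Brown derby shoe standing on the bench, 285 mm long, about 95 mm high. Leave it.
- shoe_right: The other brown shoe of the pair. Leave it.
- glue_jar: Closed cement jar with a red cap, 72 mm across and 95 mm high. Leave it.
- polish_tin: Flat tin with a blue lid, 85 mm across and 26 mm high. Leave it.
- brush: Shoe brush with a wooden back, 160 by 50 by 40 mm, bristles down. Leave it.
Things that resemble listed ones, but are neither listed nor needed, are in the scene too. What is shaped like the top_piece but blue is not meant.

How it is judged:
By the outcome, as a careful person would: the job done as asked, in the order asked, and still so for the second after the job is handed in, while the arm keeps its last pose, push and grip.
It also fails if it takes over 72 s, if anything falls off the work surface, if the arm or the gripper's body presses on something with over 40 N, if the wrist force passes 120 N, or if a joint passes its speed limit or range.

### The arm

A 7-joint arm with a two-finger parallel gripper is mounted at the origin on the work surface. World frame = base frame: x ahead of the robot, y to its left, z up, the work surface at z = 0. Lengths are in m, angles in rad, forces in N, time in s.
With the tool pointing down it reaches from about 0.4 to 0.85 m from the base axis. Payload 10.4 kg.
Tool frame: the origin (TCP) lies between the finger pads; the fingertips stand 14 mm ahead of it and the grasp point (between the pads) lies 5 mm behind it (r.finger_overhang is the z of the fingertips in the tool frame, in m); z points along the fingers, y is the line along which they close (so a half turn about z gives the same grasp; the last joint's range is limited). The gripper opens to 87 mm and grips with 3 to 60 N. Pads are 19 mm wide; open, the fingers measure 117 mm over their backs; the gripper's body (75 mm by 190 mm) begins 51 mm behind the grasp point.
Start: joints at [-1.144, 0.332, -0.065, 1.46, 0.022, 1.35, -0.088], TCP at [0.272, 0.563, 0.237] pointing down, gripper open.
Joint ranges: [-2.6, 2.6], [-0.5, 2.12], [-1.47, 1.34], [0.16, 2.42], [-1.27, 4.41], [0.06, 2.06], [-2.6, 2.6]. Speed limits (rad/s): [2.22, 2.22, 2.79, 2.79, 3.14, 3.14, 3.14].

### API

Orientations are given as a unit quaternion [x, y, z, w].
In Python, from bench import r, optics gives the robot as it stands.
- The arm moves only by the shell command python3 -m pendant 'ROWS' [FORCE]. ROWS is JSON, a list of rows, each a list of 7 numbers: the closure, from -1 (fully open) to 1 (shut), then the shift along the tool's x, y, z scaled (see below), then the turn, a rotation vector about the tool's x, y, z scaled (see below). In form: [[grip, x, y, z, rx, ry, rz], ...]. A call has 1 to 8 rows; each row is the pose to reach, as a shift and turn from the pose commanded when the call began, along the tool's axes at that moment; what a row does not reach only later rows make up. The controller multiplies each number of a shift by 0.3 m and each number of a turn by 120 degrees. A row lasts 1/8 s, in which the tool goes at most 62.5 mm and 10.7 degrees, less where a joint would pass 70% of its speed; a pose out of reach is approached as far as the arm can. A call with a number of a shift or a turn outside -1 to 1 is refused whole. A call with a gripper value outside its range is refused whole. The fingers move at their own pace and stop on an object; FORCE is the grip in N (left out, the last holds). Time passes only in rows, so rows that repeat a pose let the fingers close. It gives the time, the measured TCP pose, the force, the opening and the grip force at its end, in the units of the state.
- r.read_state(): the state, without advancing time (a new reading comes with each control period).
- optics.camera(name): name is "side" or "top" or "wrist"; returns a dict with "pixels" (400x640x3 uint8, red, green, blue), "vfov" (degrees; the focal length in pixels is half the picture's height over the tangent of half this angle, whatever the lens; pixels are square), "cx", "cy" (the principal point, pixels), "rvec" (rotation vector, rad) and "tvec" (3), from world to camera coordinates, as OpenCV has them. Camera axes: x right, y down, z forward; pixel columns grow to the right and rows downward; lengths in m; the calibration is good to about 2 mm. A picture is of the moment at which its call begins. There is no depth.
- r.close_job(): hands the job in; it is judged then, once.
The state is a dict: "time": time; "joint_positions": joint angles; "joint_vel": joint speeds; "joint_torque": joint torques, N m; "ee_pos": TCP position; "eef_rot": TCP orientation; "ft_force": force on the tool from outside, world axes, zero at the start; "torque": the same for the moment, N m; "width": finger opening in m; "grip_force": force on a finger pad.
Only numpy, scipy, OpenCV 4.12 (cv2) and the standard library are available. Lean on these libraries where they do the work, as an engineer would, in place of code of your own. Each camera call takes 0.05 s, during which the arm holds its last target. There are 200 camera calls.

## Working session

There is one attempt and no reset: what is moved stays moved. The work goes in short steps, Python scripts to look and compute and a shell command to move; the robot and the scene stay as the last step left them, time stands still between calls to the robot, and variables do not carry over. Pictures are saved under pics/ and viewed, at most 10 in all, crops included, and the job is handed in when it is done.

```bash
mkdir -p pics; ls; python3 - <<'E'
from bench import r, optics
import cv2, pickle
for n in ["top","side"]:
    c=optics.camera(n); cv2.imwrite(f"pics/{n}0.png",c["pixels"][:,:,::-1]); pickle.dump(c,open(f"{n}0.pkl","wb"))
    print(n,c["vfov"],c["cx"],c["cy"],c["rvec"],c["tvec"])
s=r.read_state(); print(s); print(r.finger_overhang)
E
```

```text
pics
top 45.061848601076015 317.0434196377744 195.73895046729876 [ 2.21212474 -2.15644745  0.11237651] [0.05808057 0.57246447 1.48603565]
side 50.78780043022674 314.5828959595494 203.40412843181352 [ 2.20031894 -0.62765366  0.2641235 ] [-0.39459806  0.38407202  1.07795775]
{'time': 0.1, 'joint_positions': array([-1.14361831,  0.33279535, -0.06470597,  1.46085841,  0.02159654,
        1.34989091, -0.0885155 ]), 'joint_vel': array([ 9.89565558e-04, -2.14933206e-03, -2.08757064e-03, -2.33863804e-03,
        8.98563175e-04,  1.79577930e-05,  8.54566861e-04]), 'joint_torque': array([ 1.01012531e-03, -6.24547148e+01,  2.41464662e-02, -3.90712452e+01,
       -6.14459440e-02,  3.66533990e-02,  6.19561456e-05]), 'ee_pos': array([0.27158441, 0.56254615, 0.2358413 ]), 'eef_rot': array([ 2.22993925e-01,  9.74819632e-01, -6.17770283e-04, -1.14890310e-04]), 'ft_force': array([ 0.24563361,  0.74638245, -0.17438656]), 'torque': array([-0.01338402,  0.02909991,  0.08443789]), 'grip_force': 0.0, 'width': 0.08718268282623191}
0.014
```

View pics/top0.png

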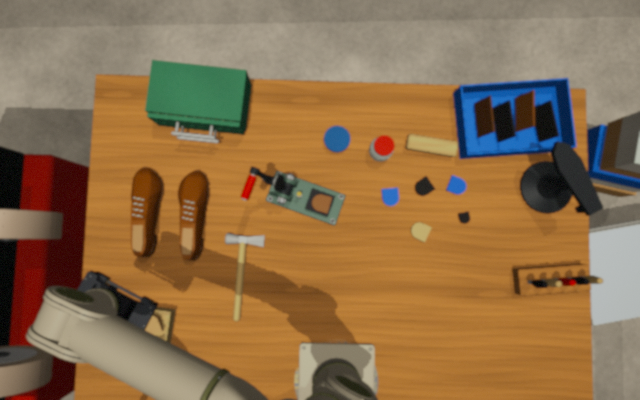

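View pics/side0.png

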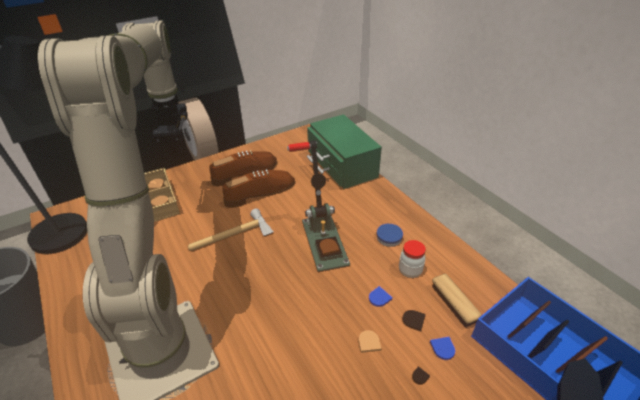

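The tan lift is at about (421,231) and the black top piece at (424,186). The small piece is at (464,217), with blue decoys at (390,196) and (456,185). The bed with the brown lift is at (321,202) and the red handle at (249,185).

```bash
cat > h.py <<'E'
import numpy as np, cv2, pickle
from scipy.spatial.transform import Rotation as R
from scipy.optimize import least_squares
def K(c):
    f=200/np.tan(np.radians(c["vfov"]/2)); return np.array([[f,0,c["cx"]],[0,f,c["cy"]],[0,0,1]])
def proj(c,P): return cv2.projectPoints(np.float64(P).reshape(-1,1,3),np.float64(c["rvec"]),np.float64(c["tvec"]),K(c),None)[0].reshape(-1,2)
def back(c,uv,z):
    Rm=cv2.Rodrigues(np.float64(c["rvec"]))[0]; o=-Rm.T@c["tvec"]
    d=(Rm.T@np.linalg.inv(K(c))@np.c_[np.atleast_2d(uv),np.ones(len(np.atleast_2d(uv)))].T).T
    return o+d*((z-o[2])/d[:,2])[:,None]
def outline():  # D outline, origin at plate centre: breast at -28, arc(ellipse 26) from x=2
    a=np.linspace(-np.pi/2,np.pi/2,41); arc=np.c_[2+26*np.cos(a),26*np.sin(a)]
    return np.r_[[[-28,-26]],arc,[[-28,26]]]/1000
def D(x,y,th):
    c,s=np.cos(th),np.sin(th); return outline()@np.array([[c,s],[-s,c]])+[x,y]
def fitD(cnt):
    cnt=cnt[:,:2]; m=cnt.mean(0); best=None
    def res(p):
        poly=(D(*p)*1e4).astype(np.float32).reshape(-1,1,2)
        return [cv2.pointPolygonTest(poly,(float(q[0]*1e4),float(q[1]*1e4)),True)/10 for q in cnt]
    for t in np.arange(0,6.28,.785):
        s=least_squares(res,[*m,t],x_scale=[.01,.01,.3],diff_step=1e-3,loss='soft_l1')
        if best is None or s.cost<best.cost: best=s
    return best.x, np.sqrt(2*best.cost/len(cnt))
def comp(mask,uv=None):
    n,l,st,ce=cv2.connectedComponentsWithStats(mask.astype(np.uint8))
    return n,l,st,ce
E
python3 - <<'E'
from h import *
from bench import r,optics
c=pickle.load(open("top0.pkl","rb")); im=c["pixels"]
for n,uv,z in [("tan",(421,231),.01),("black",(424,186),.01),("base",(321,202),.04),("bedcorner?",(343,205),.012)]:
    print(n,back(c,uv,z)[0].round(4))
w=optics.camera("wrist"); Rm=cv2.Rodrigues(np.float64(w["rvec"]))[0]; o=-Rm.T@w["tvec"]
s=r.read_state(); T=R.from_quat(s["eef_rot"]).as_matrix()
print("cam in tool",T.T@(o-s["ee_pos"]),"\n",T.T@Rm.T, w["vfov"]); print("tool",T.round(3))
cv2.imwrite("pics/crop.png",cv2.resize(im[150:250,230:480,::-1],None,fx=3.2,fy=3.2,interpolation=cv2.INTER_CUBIC))
E
```

```text
tan [ 0.469  -0.2582  0.01  ]
black [ 0.6121 -0.2669  0.01  ]
base [0.5503 0.0601 0.04  ]
bedcorner? [ 0.5447 -0.0102  0.012 ]
cam in tool [ 0.06974189 -0.00014929 -0.14773414] 
 [[-6.16051611e-04 -9.67755690e-01 -2.51889945e-01]
 [ 9.99999328e-01 -3.48824474e-04 -1.10553967e-03]
 [ 9.82026933e-04 -2.51890457e-01  9.67755255e-01]] 70.27384704680478
tool [[-0.901  0.435 -0.   ]
 [ 0.435  0.901 -0.001]
 [-0.    -0.001 -1.   ]]
```

View pics/crop.png

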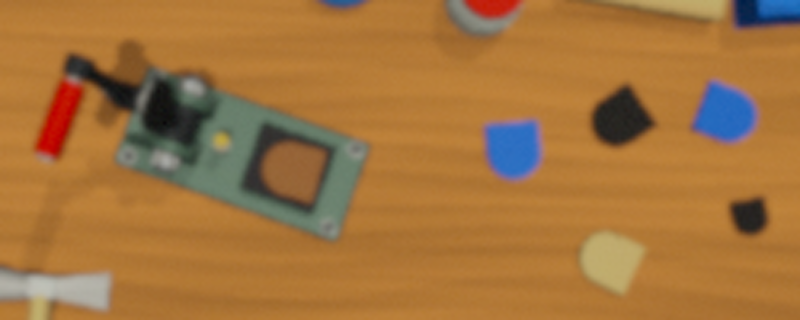

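The crop shows all three D plates with their half-round ends facing roughly world +y. The base lift is square with the press, with its breast edge to the image right. I'm moving the wrist camera over the pieces.

```bash
cat >> h.py <<'E'
def go(pos,yaw,grip=None,tilt=None):
    """print scaled shift/turn from measured pose to pos, tool-x yaw (deg), pointing down"""
    from bench import r
    s=r.read_state(); T=R.from_quat(s["eef_rot"]); y=np.radians(yaw)
    G=R.from_matrix(np.c_[[np.cos(y),np.sin(y),0],[np.sin(y),-np.cos(y),0],[0,0,-1]])
    d=T.inv().apply(np.array(pos)-s["ee_pos"]); rv=(T.inv()*G).as_rotvec()
    print("t",round(s["time"],2),"ee",s["ee_pos"].round(4),"F",s["ft_force"].round(1),"w",round(s["width"],4),"shift",(d/.3).round(4),"turn",(np.degrees(rv)/120).round(4),"dist",np.linalg.norm(d).round(3))
E
python3 -m pendant '[[-1,-0.136,-0.154,0,0,0,0.05],[-1,-0.272,-0.308,0,0,0,0.1],[-1,-0.408,-0.462,0,0,0,0.15],[-1,-0.544,-0.616,0,0,0,0.2],[-1,-0.68,-0.772,0,0,0,0.25],[-1,-0.68,-0.772,0,0,0,0.25]]'
python3 -c "
from h import *
go([.437,-.033,.22],94);go([.52,-.33,.2],64)"
```

```text
time: 0.9
ee_pos: [0.3563, 0.2614, 0.2368]
eef_rot: [0.471, 0.882, 0.0, 0.0]
ft_force: [0.4, 1.5, 0.5]
width: 0.0868
grip_force: 0.0
t 0.9 ee [0.3563 0.2614 0.2368] F [0.4 1.5 0.5] w 0.0868 shift [-0.9655 -0.3216  0.0557] turn [ 2.000e-04 -1.000e-04  2.479e-01] dist 0.306
t 0.9 ee [0.3563 0.2614 0.2368] F [0.4 1.5 0.5] w 0.0868 shift [-1.9424 -0.6416  0.1222] turn [ 2.000e-04 -1.000e-04  4.979e-01] dist 0.615
```

```bash

python3 -m pendant '[[-1,-0.19,-0.064,0.01,0,0,0.05],[-1,-0.38,-0.128,0.02,0,0,0.1],[-1,-0.58,-0.192,0.03,0,0,0.15],[-1,-0.77,-0.256,0.04,0,0,0.2],[-1,-0.965,-0.32,0.055,0,0,0.25],[-1,-0.965,-0.32,0.055,0,0,0.25]]'
python3 -c "
from h import *
go([.52,-.33,.2],64)"
```

```text
time: 1.65
ee_pos: [0.4387, -0.0314, 0.2199]
eef_rot: [0.683, 0.73, -0.0, 0.0]
ft_force: [-0.2, 0.6, 0.6]
width: 0.0872
grip_force: 0.0
t 1.65 ee [ 0.4387 -0.0314  0.2199] F [-0.2  0.6  0.6] w 0.0872 shift [-1.011   0.2043  0.067 ] turn [1.000e-04 3.000e-04 2.484e-01] dist 0.31
```

```bash

python3 -m pendant '[[-1,-0.2,0.04,0.013,0,0,0.05],[-1,-0.4,0.08,0.026,0,0,0.1],[-1,-0.6,0.12,0.04,0,0,0.15],[-1,-0.8,0.16,0.055,0,0,0.2],[-1,-1,0.204,0.067,0,0,0.25],[-1,-1,0.204,0.067,0,0,0.25],[-1,-1,0.204,0.067,0,0,0.25]]'
python3 - <<'E'
from h import *
from bench import r,optics
w=optics.camera("wrist"); pickle.dump(w,open("w1.pkl","wb")); cv2.imwrite("pics/w1.png",w["pixels"][:,:,::-1])
for n,p in [("tan",(.469,-.258,.01)),("blk",(.612,-.267,.01))]: print(n,proj(w,p))
E
```

```text
time: 2.52
ee_pos: [0.5219, -0.3209, 0.1992]
eef_rot: [0.846, 0.533, -0.0, -0.001]
ft_force: [0.2, 0.9, -1.0]
width: 0.0868
grip_force: 0.0
tan [[251.08059445 153.86560674]]
blk [[365.86956226 105.94768202]]
```

View pics/w1.png

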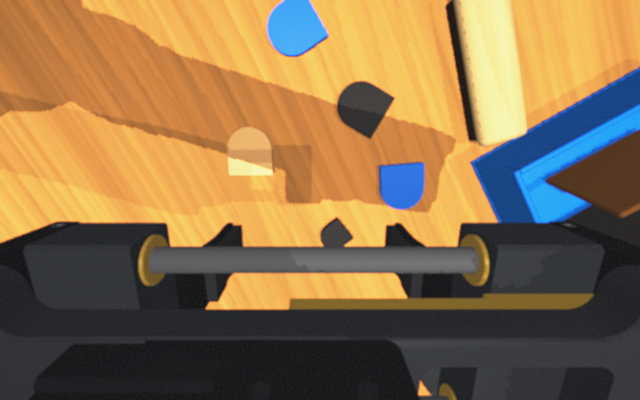

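The tan lift is at about (250,152), partly in shadow, and the black top piece at (365,110). The small piece is near (337,233), and the blue pieces are outside the path. I'll fit D outlines by edge strength.

```bash
cat >> h.py <<'E'
from scipy.optimize import minimize
def dens(x,y,th):
    p=D(x,y,th); p=np.r_[p,p[:1]]; L=np.r_[0,np.cumsum(np.linalg.norm(np.diff(p,axis=0),axis=1))]
    t=np.linspace(0,L[-1],200); return np.c_[np.interp(t,L,p[:,0]),np.interp(t,L,p[:,1])]
def edgefit(c,x,y,yaw,z,side=0,rx=.012,ryaw=20):
    im=cv2.GaussianBlur(c["pixels"].astype(np.float32),(0,0),1.0)
    g=np.max([np.hypot(cv2.Sobel(im[...,k],cv2.CV_32F,1,0),cv2.Sobel(im[...,k],cv2.CV_32F,0,1)) for k in range(3)],axis=0)
    g=np.minimum(g,np.percentile(g,97))
    def cost(p):
        q=dens(x+p[0]/1e3,y+p[1]/1e3,np.radians(yaw+p[2])); uv=proj(c,np.c_[q,np.full(len(q),z)]).astype(np.float32)
        return -cv2.remap(g,uv[:,:1].copy(),uv[:,1:].copy(),cv2.INTER_LINEAR).mean()
    best=None
    from scipy.optimize import differential_evolution
    s=differential_evolution(cost,[(-rx*1e3,rx*1e3)]*2+[(-ryaw,ryaw)],seed=0,popsize=12,maxiter=60,tol=1e-6)
    p=s.x; return np.array([x+p[0]/1e3,y+p[1]/1e3]),yaw+p[2],-s.fun
def draw(im,c,xy,yaw,z,col):
    q=dens(*xy,np.radians(yaw)); uv=proj(c,np.c_[q,np.full(len(q),z)]); cv2.polylines(im,[np.int32(uv*3*16)],True,col,1,cv2.LINE_AA,4)
E
python3 - <<'E'
from h import *
w=pickle.load(open("w1.pkl","rb")); t=pickle.load(open("top0.pkl","rb"))
big=cv2.resize(w["pixels"][:,:,::-1],None,fx=3,fy=3,interpolation=cv2.INTER_CUBIC)
for n,x,y,a in [("tan",.469,-.258,70),("blk",.612,-.267,113)]:
    xy,yaw,s=edgefit(w,x,y,a,.01); print(n,xy.round(4),round(yaw,1),s); draw(big,w,xy,yaw,.01,(0,0,255))
    print(" top cam",*edgefit(t,x,y,a,.01))
print(" top base",*edgefit(t,.55,.06,69,.04))
cv2.imwrite("pics/w1f.png",big[200:650,600:1300])
E
```

```text
tan [ 0.4681 -0.2545] 64.3 150.75982666015625
 top cam [ 0.47051306 -0.25432813] 66.3783856051347 109.33113098144531
blk [ 0.6067 -0.2648] 126.5 240.39047241210938
 top cam [ 0.60827258 -0.26253648] 122.78699849665965 190.4524383544922
 top base [0.54890399 0.06234612] 74.16809978512518 167.43824768066406
```

View pics/w1f.png

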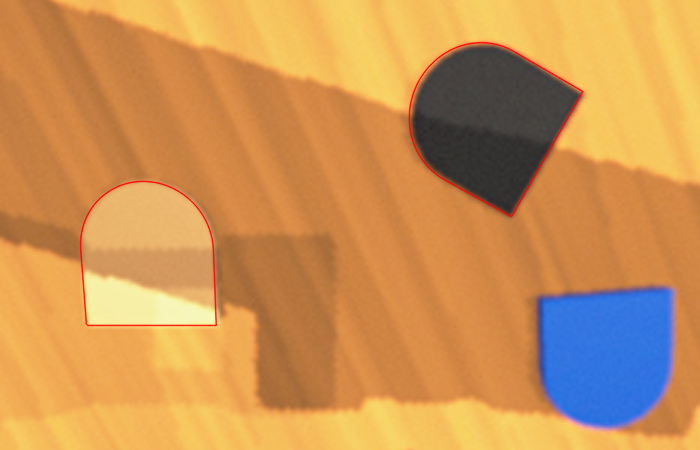

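```bash
python3 -c "
from h import *
go([.4646,-.2617,.06],64.3);go([.4646,-.2617,.016],64.3)"
```

```text
t 2.58 ee [ 0.5221 -0.3204  0.1997] F [ 0.5  0.  -0.3] w 0.087 shift [ 0.0929 -0.2572  0.466 ] turn [-0.0003 -0.0006  0.0009] dist 0.162
t 2.58 ee [ 0.5221 -0.3204  0.1997] F [ 0.5  0.  -0.3] w 0.087 shift [ 0.0927 -0.2571  0.6127] turn [-0.0003 -0.0006  0.0009] dist 0.201
```

```bash

python3 -m pendant '[[-1,0.03,-0.085,0.15,0,0,0],[-1,0.06,-0.17,0.31,0,0,0],[-1,0.093,-0.257,0.46,0,0,0],[-1,0.093,-0.257,0.46,0,0,0],[-1,0.093,-0.257,0.5,0,0,0],[-1,0.093,-0.257,0.56,0,0,0],[-1,0.093,-0.257,0.613,0,0,0],[-1,0.093,-0.257,0.613,0,0,0]]' 12
python3 -m pendant '[[1,0,0,0,0,0,0],[1,0,0,0,0,0,0],[1,0,0,0,0,0,0],[1,0,0,0,0,0,0],[1,0,0,0,0,0,0],[1,0,0,0,0,0,0]]' 12
python3 -c "
from h import *
go([.4646,-.2617,.20],64.3)"
```

```text
time: 3.58
ee_pos: [0.4641, -0.2642, 0.0151]
eef_rot: [0.847, 0.531, -0.0, -0.0]
ft_force: [0.3, -0.6, -0.0]
width: 0.0868
grip_force: 0.0
time: 4.32
ee_pos: [0.4641, -0.2637, 0.016]
eef_rot: [0.847, 0.532, 0.0, -0.0]
ft_force: [-0.6, -0.6, 0.3]
width: 0.052
grip_force: 12.0
t 4.33 ee [ 0.4641 -0.2637  0.016 ] F [-0.6 -0.6  0.3] w 0.052 shift [ 0.0069 -0.0014 -0.6132] turn [ 0.     -0.0001 -0.0006] dist 0.184
```

```bash

python3 -m pendant '[[1,0,0,-0.1,0,0,0],[1,0,0,-0.25,0,0,0],[1,0,0,-0.42,0,0,0],[1,0,0,-0.613,0,0,0],[1,0,0,-0.613,0,0,0]]' 12
python3 -c "
from h import *
go([.5216,-.013,.19],70)"
```

```text
time: 4.95
ee_pos: [0.4659, -0.2649, 0.204]
eef_rot: [0.847, 0.532, 0.003, 0.002]
ft_force: [0.7, -0.2, -0.7]
width: 0.052
grip_force: 12.0
t 4.95 ee [ 0.4659 -0.2649  0.204 ] F [ 0.7 -0.2 -0.7] w 0.052 shift [ 0.8369 -0.1984  0.047 ] turn [ 0.0033 -0.0008 -0.0482] dist 0.258
```

```bash

python3 -m pendant '[[1,0.17,-0.04,0.01,0,0,-0.01],[1,0.33,-0.08,0.02,0,0,-0.02],[1,0.5,-0.12,0.03,0,0,-0.03],[1,0.67,-0.16,0.04,0,0,-0.04],[1,0.837,-0.198,0.047,0,0,-0.048],[1,0.837,-0.198,0.047,0,0,-0.048],[1,0.837,-0.198,0.047,0,0,-0.048],[1,0.837,-0.198,0.047,0,0,-0.048]]' 12
python3 - <<'E'
from h import *
from bench import r,optics
w=optics.camera("wrist"); pickle.dump(w,open("w2.pkl","wb"))
s=r.read_state();print(s["ee_pos"],R.from_quat(s["eef_rot"]).as_matrix()[:2,0])
xy,yaw,sc=edgefit(w,.549,.0623,70,.04); print(xy,yaw,sc)
big=cv2.resize(w["pixels"][:,:,::-1],None,fx=3,fy=3,interpolation=cv2.INTER_CUBIC)
draw(big,w,xy,yaw,.04,(255,0,0))
u,v=np.int32(proj(w,[*xy,.04])[0]*3); print(u,v)
cv2.imwrite("pics/w2f.png",cv2.resize(big[max(0,v-300):v+700,max(0,u-600):u+600],None,fx=.6,fy=.6,interpolation=cv2.INTER_AREA))
E
```

```text
time: 5.95
ee_pos: [0.5195, -0.0133, 0.1857]
eef_rot: [0.82, 0.573, -0.0, -0.0]
ft_force: [-0.2, 0.7, -0.7]
width: 0.0521
grip_force: 12.0
[ 0.51952958 -0.01318257  0.18577332] [0.34430576 0.93885757]
[0.54654123 0.06179177] 75.48152718817406 212.44027709960938
942 334
```

View pics/w2f.png

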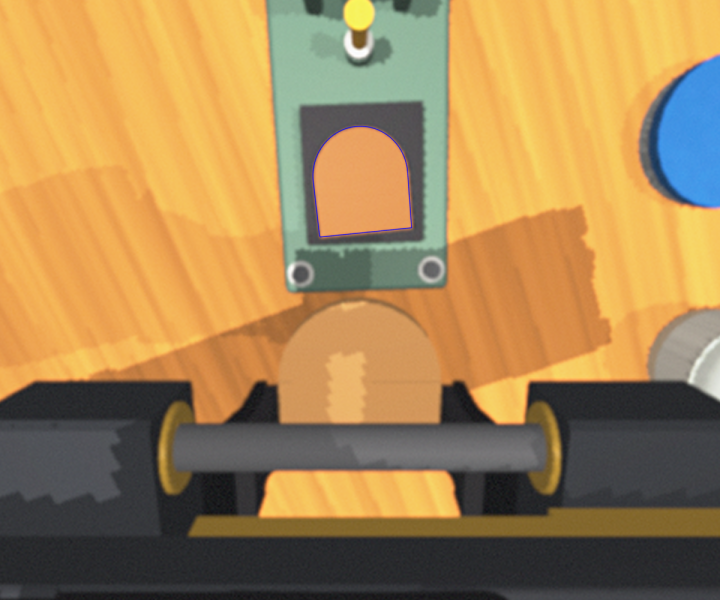

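The blue outline fits the brown lift well at (942,334) in the ×3 image. The held tan lift is visible in the fingers, so I'll check its offset in the hand from the same picture.

```bash
cat >> h.py <<'E'
def heldfit(c,tcp,yaw,dz=-.006,x0=.010):
    "fit visible front arc of held piece: returns centre offset along tool x, tool y (mm)"
    im=cv2.GaussianBlur(c["pixels"].astype(np.float32),(0,0),1.0)
    g=np.max([np.hypot(cv2.Sobel(im[...,k],cv2.CV_32F,1,0),cv2.Sobel(im[...,k],cv2.CV_32F,0,1)) for k in range(3)],axis=0)
    g=np.minimum(g,np.percentile(g,97)); q0=dens(0,0,0); q0=q0[q0[:,0]>.012]; a=np.radians(yaw)
    M=np.array([[np.cos(a),np.sin(a)],[np.sin(a),-np.cos(a)]])
    best=[]
    for dx in np.arange(-8,8.1,.25):
        for dy in np.arange(-3,3.1,.25):
            q=(q0*[1,-1]+[x0+dx/1e3,dy/1e3])@M.T+tcp[:2]; uv=proj(c,np.c_[q,np.full(len(q),tcp[2]+dz)]).astype(np.float32)
            best.append((cv2.remap(g,uv[:,:1].copy(),uv[:,1:].copy(),cv2.INTER_LINEAR).mean(),x0*1e3+dx,dy))
    return sorted(best)[-1]
E
python3 - <<'E'
from h import *
w=pickle.load(open("w2.pkl","rb"))
print(heldfit(w,np.array([.5195,-.0133,.1857]),69.86))
go([.5440,.0521,.075],75.5);go([.5440,.0521,.057],75.5)
E
```

```text
(np.float32(113.59941), np.float64(11.0), np.float64(-1.5))
t 6.0 ee [ 0.5195 -0.0132  0.1858] F [ 0.2 -0.9 -0.5] w 0.0519 shift [0.2324 0.0017 0.3692] turn [-0.     0.    -0.047] dist 0.131
t 6.0 ee [ 0.5195 -0.0132  0.1858] F [ 0.2 -0.9 -0.5] w 0.0519 shift [0.2324 0.0017 0.4292] turn [-0.     0.    -0.047] dist 0.146
```

```bash

python3 -m pendant '[[1,0.08,0,0.09,0,0,-0.015],[1,0.16,0,0.18,0,0,-0.03],[1,0.232,0.002,0.27,0,0,-0.047],[1,0.232,0.002,0.33,0,0,-0.047],[1,0.232,0.002,0.37,0,0,-0.047],[1,0.232,0.002,0.39,0,0,-0.047],[1,0.232,0.002,0.41,0,0,-0.047],[1,0.232,0.002,0.41,0,0,-0.047]]' 12
python3 -c "
from h import *
go([.5440,.0521,.056],75.5)"
```

```text
time: 7.0
ee_pos: [0.5441, 0.0531, 0.0629]
eef_rot: [0.79, 0.613, 0.0, -0.0]
ft_force: [0.3, -0.1, 0.2]
width: 0.0519
grip_force: 12.0
t 7.0 ee [0.5441 0.0531 0.0629] F [ 0.3 -0.1  0.2] w 0.0519 shift [-0.0035  0.0004  0.0231] turn [ 0.     -0.0001  0.0008] dist 0.007
```

```bash

python3 -m pendant '[[1,-0.003,0,0.008,0,0,0],[1,-0.003,0,0.016,0,0,0],[1,-0.003,0,0.022,0,0,0],[1,-0.003,0,0.024,0,0,0],[1,-0.003,0,0.024,0,0,0]]' 12
python3 -c "
from h import *
go([.5440,.0521,.056],75.5)"
```

```text
time: 7.62
ee_pos: [0.5439, 0.0526, 0.056]
eef_rot: [0.79, 0.613, 0.0, -0.0]
ft_force: [-3.3, -0.5, 5.1]
width: 0.0521
grip_force: 12.0
t 7.62 ee [0.5439 0.0526 0.056 ] F [-3.3 -0.5  5.1] w 0.0521 shift [-0.0014  0.0007 -0.0001] turn [-0.0001 -0.0001  0.0011] dist 0.0
```

```bash

python3 -m pendant '[[0,0,0,0,0,0,0],[-1,0,0,0,0,0,0],[-1,0,0,0,0,0,0],[-1,0,0,-0.03,0,0,0],[-1,0,0,-0.1,0,0,0],[-1,0,0,-0.25,0,0,0],[-1,-0.12,0,-0.4,0,0,0],[-1,-0.23,0,-0.45,0,0,0]]' 12
python3 -m pendant '[[-1,0,0,0,0,0,0]]'
python3 - <<'E'
from h import *
from bench import r,optics
w=optics.camera("wrist"); pickle.dump(w,open("w3.pkl","wb"))
s=r.read_state();print(s["ee_pos"],R.from_quat(s["eef_rot"]).as_matrix()[:2,0])
xy,yaw,sc=edgefit(w,.5465,.0618,75.5,.05); print(xy,yaw,sc)
big=cv2.resize(w["pixels"][:,:,::-1],None,fx=3,fy=3,interpolation=cv2.INTER_CUBIC)
u,v=np.int32(proj(w,[*xy,.05])[0]*3); print(u,v)
cv2.imwrite("pics/w3f.png",cv2.resize(big[max(0,v-200):v+200,max(0,u-250):u+250],None,fx=1.4,fy=1.4,interpolation=cv2.INTER_CUBIC))
E
```

```text
time: 8.62
ee_pos: [0.5278, -0.0155, 0.1939]
eef_rot: [0.79, 0.613, 0.002, 0.001]
ft_force: [0.1, -0.0, -0.9]
width: 0.0871
grip_force: 0.0
time: 8.75
ee_pos: [0.5271, -0.0172, 0.1928]
eef_rot: [0.791, 0.611, 0.002, 0.001]
ft_force: [0.7, 0.6, 0.1]
width: 0.0872
grip_force: 0.0
[ 0.52698566 -0.01522419  0.19167629] [0.25027931 0.96817255]
[0.54538414 0.06346174] 75.66885568200017 215.33511352539062
934 326
```

View pics/w3f.png

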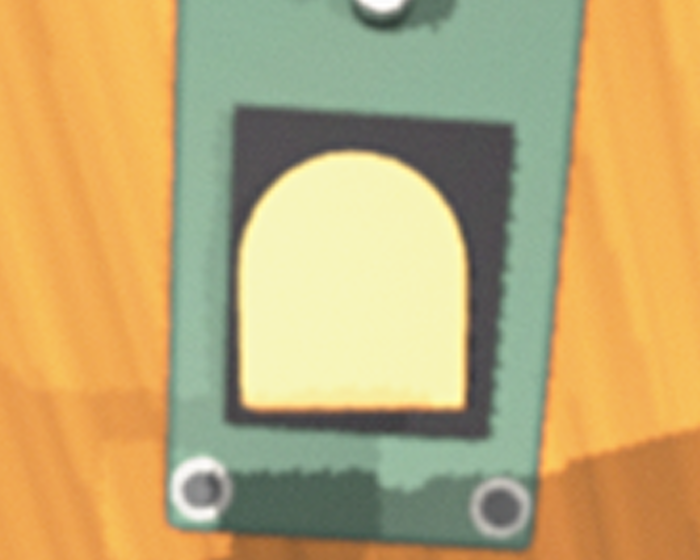

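The tan lift sits nearly flush, with only a thin brown rim along its breast edge at about (350,408) in the crop. The arm was still settling in that picture, so I'll take stills and use the press itself as the reference.

```bash
python3 -m pendant '[[-1,0,0,0,0,0,0],[-1,0,0,0,0,0,0],[-1,0,0,0,0,0,0]]' | head -2
cat >> h.py <<'E'
def rectify(c,z,o=(.5465,.0618),yaw=71,half=.11,mm=.5):
    "top-down view at height z; columns = press-ish y, rows = -x"
    n=int(2*half*1e3/mm); k=(np.arange(n)-n/2)*mm/1e3; X,Y=np.meshgrid(k,k); a=np.radians(yaw)
    u=-Y;v=-X
    P=np.stack([o[0]+u*np.cos(a)-v*np.sin(a),o[1]+u*np.sin(a)+v*np.cos(a),np.full(X.shape,z)],-1)
    uv=proj(c,P.reshape(-1,3)).reshape(n,n,2).astype(np.float32)
    return cv2.remap(c["pixels"],uv[...,0],uv[...,1],cv2.INTER_CUBIC)
E
python3 - <<'E'
from h import *
from bench import r,optics
w2=pickle.load(open("w2.pkl","rb")); print("base",edgefit(w2,.5465,.0618,75.5,.04))
A=[]
for i in range(4):
    w=optics.camera("wrist"); A.append(w); xy,yaw,sc=edgefit(w,.5465,.0618,75.5,.05); print(xy.round(4),yaw.round(2),r.read_state()["ee_pos"].round(4))
pickle.dump(w,open("w4.pkl","wb"))
a=cv2.cvtColor(rectify(w2,.012),cv2.COLOR_RGB2GRAY);b=cv2.cvtColor(rectify(w,.012),cv2.COLOR_RGB2GRAY)
t=pickle.load(open("top0.pkl","rb"))
# shift of press between pictures, base plate front part (plane z=12mm)
n=a.shape[0]; m=np.zeros_like(a); m[n//2+75:n//2+160, n//2-125:n//2+125]=255
W=np.float32([[1,0,0],[0,1,0]])
cc,W=cv2.findTransformECC(a,b,W,cv2.MOTION_EUCLIDEAN,(3,200,1e-6),m,5); print(cc,W)
c0=np.array([n/2,n/2]); print("shift mm at centre (cols=+(-v),rows=-u):",((W[:,:2]@c0+W[:,2])-c0)*.5)
E
```

```text
time: 9.18
ee_pos: [0.5267, -0.0139, 0.1902]
base (array([0.54651701, 0.06179429]), np.float64(75.49353551341252), np.float64(212.4404296875))
[0.5454 0.0636] 75.67 [ 0.5267 -0.014   0.1903]
[0.5454 0.0635] 75.64 [ 0.5267 -0.0141  0.1904]
[0.5453 0.0634] 75.62 [ 0.5268 -0.0142  0.1905]
[0.5455 0.0635] 74.73 [ 0.5268 -0.0143  0.1905]
0.7670925950809163 [[ 9.9999952e-01 -9.5153356e-04  1.2313377e+00]
 [ 9.5153356e-04  9.9999952e-01  5.9184337e-01]]
shift mm at centre (cols=+(-v),rows=-u): [0.51094769 0.40053792]
```

```bash
python3 -c "
from h import *
go([.5439,.0526,.0565],75.5)"
```

```text
t 9.38 ee [ 0.5268 -0.0143  0.1905] F [-0.5  0.2  0.3] w 0.0871 shift [2.301e-01 1.000e-04 4.467e-01] turn [-0.0001  0.0001  0.0011] dist 0.151
```

```bash

python3 -m pendant '[[-1,0.08,0,0.08,0,0,0],[-1,0.16,0,0.18,0,0,0],[-1,0.23,0,0.3,0,0,0],[-1,0.23,0,0.38,0,0,0],[-1,0.23,0,0.42,0,0,0],[-1,0.23,0,0.446,0,0,0],[-1,0.23,0,0.446,0,0,0],[-1,0.23,0,0.446,0,0,0]]' 10
python3 -m pendant '[[1,0,0,0,0,0,0],[1,0,0,0,0,0,0],[1,0,0,0,0,0,0],[1,0,0,0,0,0,0],[1,0,0,0,0,0,0]]' 10
python3 -m pendant '[[1,0,0,-0.004,0,0,0],[1,0,0,-0.008,0,0,0],[1,-0.0025,0.003,-0.008,0,0,0],[1,-0.0047,0.0055,-0.008,0,0,0],[1,-0.0047,0.0055,-0.008,0,0,0],[1,-0.0047,0.0055,-0.004,0,0,0],[1,-0.0047,0.0055,0,0,0,0],[1,-0.0047,0.0055,0.0015,0,0,0]]' 10
```

```text
time: 10.38
ee_pos: [0.5445, 0.0525, 0.0577]
eef_rot: [0.79, 0.613, 0.001, 0.0]
ft_force: [0.2, -0.2, 0.4]
width: 0.0871
grip_force: 0.0
time: 11.0
ee_pos: [0.5439, 0.0525, 0.0568]
eef_rot: [0.79, 0.613, -0.0, -0.0]
ft_force: [-0.4, 0.7, 0.7]
width: 0.0518
grip_force: 10.0
time: 12.0
ee_pos: [0.5451, 0.0508, 0.0568]
eef_rot: [0.79, 0.613, -0.0, -0.0]
ft_force: [-4.5, -0.9, 9.9]
width: 0.052
grip_force: 10.0
```

```bash

python3 -m pendant '[[0,0,0,0,0,0,0],[-1,0,0,0,0,0,0],[-1,0,0,0,0,0,0],[-1,0,0,0.012,0,0,0],[-1,0,0,0.022,0,0,0],[-1,0,0,0.03,0,0,0],[-1,0,0,0.03,0,0,0]]' 10
python3 -m pendant '[[1,0,0,0,0,0,0],[1,0,0,0,0,0,0],[1,0,0,0,0,0,0],[1,0,0,0,0,0,0],[1,0,0,0,0,0,0],[1,0,0,0,0,0,0]]' 6
python3 -m pendant '[[0,0,0,0,0,0,0],[-1,0,0,0,0,0,0],[-1,0,0,0,0,0,0],[-1,0,0,-0.1,0,0,0],[-1,0,0,-0.25,0,0,0],[-1,-0.1,0,-0.4,0,0,0],[-1,-0.23,0,-0.48,0,0,0],[-1,-0.23,0,-0.48,0,0,0]]' 10
python3 -m pendant '[[-1,0,0,0,0,0,0],[-1,0,0,0,0,0,0],[-1,0,0,0,0,0,0]]' | head -2
python3 - <<'E'
from h import *
from bench import r,optics
w=optics.camera("wrist"); pickle.dump(w,open("w5.pkl","wb"))
for z in (.05,.04): print(z,edgefit(w,.5465,.0618,75.5,z))
cv2.imwrite("pics/w5f.png",cv2.resize(rectify(w,.05,half=.05,mm=.25),None,fx=1.4,fy=1.4,interpolation=cv2.INTER_CUBIC)[:,:,::-1])
E
```

```text
time: 12.88
ee_pos: [0.545, 0.0507, 0.0471]
eef_rot: [0.79, 0.613, -0.0, -0.0]
ft_force: [0.2, 0.3, -0.5]
width: 0.0872
grip_force: 0.0
time: 13.62
ee_pos: [0.5452, 0.0507, 0.0474]
eef_rot: [0.79, 0.613, 0.0, -0.0]
ft_force: [0.1, 0.7, 1.1]
width: 0.052
grip_force: 6.0
time: 14.62
ee_pos: [0.5285, -0.0194, 0.1936]
eef_rot: [0.792, 0.611, 0.002, 0.001]
ft_force: [0.1, 1.0, 0.2]
width: 0.0872
grip_force: 0.0
time: 15.0
ee_pos: [0.5279, -0.0154, 0.1907]
0.05 (array([0.54665566, 0.06195808]), np.float64(75.65384798610003), np.float64(215.0093994140625))
0.04 (array([0.54666494, 0.06239729]), np.float64(75.66749666611348), np.float64(199.38198852539062))
```

View pics/w5f.png

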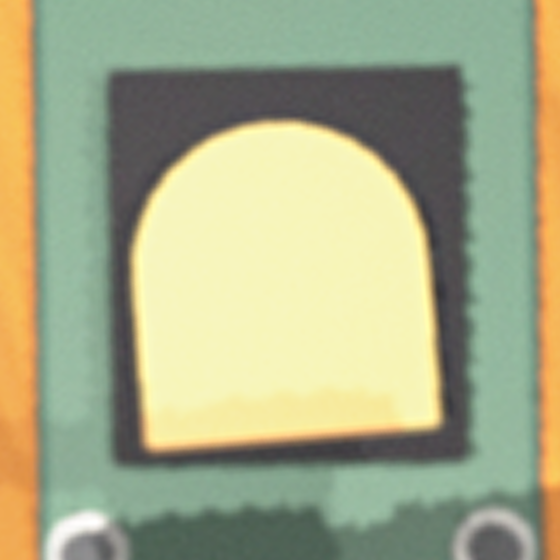

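The pile of two reads (0.5467, 0.0620), against (0.5465, 0.0618) for the base before, so the edges are flush. Next is the black piece.

```bash
python3 - <<'E'
from h import *
t=pickle.load(open("top0.pkl","rb")); w=pickle.load(open("w1.pkl","rb"))
print("jar",back(t,(383,146),.095),"blue",back(t,(456,185),.01),back(t,(390,196),.01), "w1 blue",back(w,(402,187),.01))
go([.614,-.2734,.14],126.5)
E
```

```text
jar [[ 0.7205771  -0.12171418  0.095     ]] blue [[ 0.61797595 -0.36913961  0.01      ]] [[ 0.57728891 -0.15886558  0.01      ]] w1 blue [[ 0.614823   -0.37237477  0.01      ]]
t 15.05 ee [ 0.5279 -0.0156  0.1909] F [-0.1  0.3  0.4] w 0.0869 shift [-0.7616  0.4907  0.1696] turn [-5.000e-04  1.000e-04 -4.235e-01] dist 0.277
```

```bash

python3 -m pendant '[[-1,-0.12,0.08,0,0,0,-0.07],[-1,-0.25,0.16,0,0,0,-0.14],[-1,-0.38,0.25,0,0,0,-0.21],[-1,-0.5,0.33,0.04,0,0,-0.28],[-1,-0.63,0.41,0.1,0,0,-0.35],[-1,-0.76,0.49,0.17,0,0,-0.424],[-1,-0.76,0.49,0.17,0,0,-0.424],[-1,-0.76,0.49,0.17,0,0,-0.424]]'
python3 -c "
from h import *
go([.614,-.2734,.016],126.5)"
```

```text
time: 16.05
ee_pos: [0.6139, -0.2729, 0.1399]
eef_rot: [0.45, 0.893, 0.0, -0.0]
ft_force: [0.4, -0.2, -0.1]
width: 0.0871
grip_force: 0.0
t 16.05 ee [ 0.6139 -0.2729  0.1399] F [ 0.4 -0.2 -0.1] w 0.0871 shift [-0.0018 -0.0006  0.413 ] turn [-0.0001 -0.0004 -0.0004] dist 0.124
```

```bash

python3 -m pendant '[[-1,0,0,0.1,0,0,0],[-1,0,0,0.2,0,0,0],[-1,0,0,0.3,0,0,0],[-1,0,0,0.36,0,0,0],[-1,0,0,0.4,0,0,0],[-1,0,0,0.413,0,0,0],[-1,0,0,0.413,0,0,0]]' 12
python3 -m pendant '[[1,0,0,0,0,0,0],[1,0,0,0,0,0,0],[1,0,0,0,0,0,0],[1,0,0,0,0,0,0],[1,0,0,0,0,0,0],[1,0,0,0,0,0,0]]' 12
python3 -m pendant '[[1,0,0,-0.1,0,0,0],[1,0,0,-0.25,0,0,0],[1,0,0,-0.42,0,0,0],[1,0,0,-0.58,0,0,0],[1,0,0,-0.58,0,0,0],[1,0,0,-0.58,0,0,0]]' 12
python3 -c "
from h import *
go([.5275,-.0145,.19],75.6)"
```

```text
time: 16.92
ee_pos: [0.6142, -0.2736, 0.017]
eef_rot: [0.45, 0.893, 0.0, 0.0]
ft_force: [0.0, 0.1, 0.3]
width: 0.0872
grip_force: 0.0
time: 17.68
ee_pos: [0.6139, -0.2735, 0.0165]
eef_rot: [0.45, 0.893, 0.0, 0.0]
ft_force: [-0.2, -0.1, 0.9]
width: 0.0518
grip_force: 11.9
time: 18.42
ee_pos: [0.6136, -0.2732, 0.1897]
eef_rot: [0.45, 0.893, 0.0, -0.0]
ft_force: [-0.9, 0.3, -1.7]
width: 0.0517
grip_force: 11.9
t 18.43 ee [ 0.6136 -0.2732  0.1897] F [-0.9  0.3 -1.7] w 0.0517 shift [ 8.637e-01  2.825e-01 -3.000e-04] turn [-3.000e-04 -4.000e-04  4.243e-01] dist 0.273
```

```bash

python3 -m pendant '[[1,0.14,0.047,0,0,0,0.07],[1,0.28,0.094,0,0,0,0.14],[1,0.42,0.14,0,0,0,0.21],[1,0.57,0.19,0,0,0,0.28],[1,0.72,0.235,0,0,0,0.35],[1,0.864,0.282,0,0,0,0.424],[1,0.864,0.282,0,0,0,0.424],[1,0.864,0.282,0,0,0,0.424]]'
python3 -m pendant '[[1,0,0,0,0,0,0],[1,0,0,0,0,0,0],[1,0,0,0,0,0,0]]' | head -2
python3 - <<'E'
from h import *
from bench import r,optics
w=optics.camera("wrist"); pickle.dump(w,open("w6.pkl","wb"))
s=r.read_state(); ax=R.from_quat(s["eef_rot"]).as_matrix()[:2,0]; yaw=np.degrees(np.arctan2(ax[1],ax[0])); print(s["ee_pos"],yaw)
h=heldfit(w,s["ee_pos"],yaw); print(h)
xy,ty,sc=edgefit(w,.5465,.0618,75.5,.05,rx=.006,ryaw=8); print(xy,ty,sc)
a=np.radians(ty); tgt=xy-h[1]/1e3*np.array([np.cos(a),np.sin(a)])-h[2]/1e3*np.array([np.sin(a),-np.cos(a)])
print("target",tgt); go([*tgt,.073],ty)
cv2.imwrite("pics/w6.png",w["pixels"][:,:,::-1])
E
```

```text
time: 19.42
ee_pos: [0.5272, -0.0152, 0.1896]
eef_rot: [0.789, 0.614, -0.001, -0.0]
ft_force: [-1.1, -0.5, -0.3]
width: 0.0517
grip_force: 11.9
time: 19.8
ee_pos: [0.5277, -0.0154, 0.1904]
[ 0.52767977 -0.01526506  0.19043455] 75.59458610942599
(np.float32(213.19296), np.float64(10.75), np.float64(-1.0))
[0.54659836 0.06196012] 75.66396554547144 219.83746337890625
target [0.54490543 0.05129727]
t 19.85 ee [ 0.5277 -0.0153  0.1904] F [-0.4  0.8  0.2] w 0.0523 shift [0.2292 0.0004 0.3914] turn [-0.      0.     -0.0006] dist 0.136
```

View pics/w6.png

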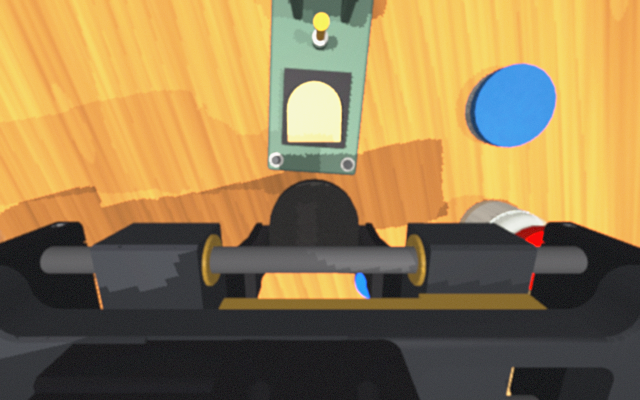

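The black piece is held squarely, with its arc top near (315,182), and the pile is at about (315,112). I'm placing it now.

```bash

python3 -m pendant '[[1,0.08,0,0.09,0,0,0],[1,0.16,0,0.18,0,0,0],[1,0.229,0.001,0.27,0,0,0],[1,0.229,0.001,0.33,0,0,0],[1,0.229,0.001,0.37,0,0,0],[1,0.229,0.001,0.391,0,0,0],[1,0.229,0.001,0.391,0,0,0],[1,0.229,0.001,0.391,0,0,0]]' 12
python3 -c "
from h import *
go([.545,.0512,.0665],75.6)"
```

```text
time: 20.85
ee_pos: [0.5454, 0.0515, 0.0739]
eef_rot: [0.79, 0.613, 0.001, 0.0]
ft_force: [-0.6, 0.2, 0.1]
width: 0.0519
grip_force: 11.9
t 20.85 ee [0.5454 0.0515 0.0739] F [-0.6  0.2  0.1] w 0.0519 shift [-0.0012 -0.0011  0.0246] turn [ 0.0004 -0.0004  0.    ] dist 0.007
```

```bash

python3 -m pendant '[[1,-0.001,-0.001,0.008,0,0,0],[1,-0.001,-0.001,0.016,0,0,0],[1,-0.001,-0.001,0.022,0,0,0],[1,-0.001,-0.001,0.0255,0,0,0],[1,-0.001,-0.001,0.0255,0,0,0]]' 12
python3 -c "
from h import *
go([.545,.0512,.0665],75.6)"
```

```text
time: 21.48
ee_pos: [0.5446, 0.0515, 0.0662]
eef_rot: [0.79, 0.613, 0.0, -0.0]
ft_force: [-4.5, -0.3, 9.7]
width: 0.0521
grip_force: 12.0
t 21.48 ee [0.5446 0.0515 0.0662] F [-4.5 -0.3  9.7] w 0.0521 shift [-0.0006  0.0015 -0.0011] turn [-0.0002 -0.0003  0.0001] dist 0.001
```

```bash

python3 -m pendant '[[0,0,0,0,0,0,0],[-1,0,0,0,0,0,0],[-1,0,0,0,0,0,0],[-1,0,0,0.02,0,0,0],[-1,0,0.001,0.04,0,0,0],[-1,0,0.001,0.06,0,0,0],[-1,0,0.001,0.06,0,0,0]]' 10
python3 -m pendant '[[1,0,0,0,0,0,0],[1,0,0,0,0,0,0],[1,0,0,0,0,0,0],[1,0,0,0,0,0,0],[1,0,0,0,0,0,0],[1,0,0,0,0,0,0]]' 6
python3 -m pendant '[[0,0,0,0,0,0,0],[-1,0,0,0,0,0,0],[-1,0,0,0,0,0,0],[-1,0,0,-0.1,0,0,0],[-1,0,0,-0.25,0,0,0],[-1,-0.1,0,-0.4,0,0,0],[-1,-0.23,0,-0.48,0,0,0],[-1,-0.23,0,-0.48,0,0,0]]' 10
python3 -m pendant '[[-1,0,0,0,0,0,0],[-1,0,0,0,0,0,0],[-1,0,0,0,0,0,0]]' | head -2
python3 - <<'E'
from h import *
from bench import r,optics
w=optics.camera("wrist"); pickle.dump(w,open("w7.pkl","wb"))
print("blk",edgefit(w,.5465,.0618,75.5,.06,rx=.006,ryaw=8))
ims=[]
for c in (pickle.load(open("w5.pkl","rb")),w):
    a=cv2.cvtColor(rectify(c,.012),cv2.COLOR_RGB2GRAY); ims.append(a)
n=a.shape[0]; m=np.zeros_like(a); m[n//2+75:n//2+160, n//2-125:n//2+125]=255
cc,W=cv2.findTransformECC(ims[0],ims[1],np.float32([[1,0,0],[0,1,0]]),cv2.MOTION_EUCLIDEAN,(3,200,1e-6),m,5); c0=np.array([n/2,n/2]); print(cc,((W[:,:2]@c0+W[:,2])-c0)*.5)
# press frame from wrist picture: base edges via top view of bed (78x70, z=.03)
def bed(c,x,y,yaw):
    from scipy.optimize import differential_evolution
    im=cv2.GaussianBlur(c["pixels"].astype(np.float32),(0,0),1); g=np.max([np.hypot(cv2.Sobel(im[...,k],cv2.CV_32F,1,0),cv2.Sobel(im[...,k],cv2.CV_32F,0,1)) for k in range(3)],axis=0); g=np.minimum(g,np.percentile(g,97))
    t=np.linspace(-1,1,60); base=np.r_[np.c_[-.07+0*t,.047*t,.012+0*t],np.c_[.02+.09*t*.9,.052+0*t,.012+0*t],np.c_[.02+.09*t*.9,-.052+0*t,.012+0*t]]
    b=np.r_[np.c_[-.039+0*t,.035*t,.03+0*t],np.c_[.039+0*t,.035*t,.03+0*t],np.c_[.039*t,.035+0*t,.03+0*t],np.c_[.039*t,-.035+0*t,.03+0*t]]
    P=np.r_[base,b]
    def f(p):
        a=np.radians(yaw+p[2]); M=np.array([[np.cos(a),-np.sin(a)],[np.sin(a),np.cos(a)]])
        q=np.c_[P[:,:2]@M.T+[x+p[0]/1e3,y+p[1]/1e3],P[:,2]]; uv=proj(c,q).astype(np.float32)
        return -cv2.remap(g,uv[:,:1].copy(),uv[:,1:].copy(),cv2.INTER_LINEAR).mean()
    s=differential_evolution(f,[(-15,15),(-15,15),(-8,8)],seed=1); return x+s.x[0]/1e3,y+s.x[1]/1e3,yaw+s.x[2],-s.fun
for n in ("w2","w5","w7","top0"): print(n,bed(pickle.load(open(n+".pkl","rb")),.547,.062,71))
E
```

```text
time: 22.35
ee_pos: [0.5445, 0.0513, 0.0468]
eef_rot: [0.79, 0.613, -0.001, -0.0]
ft_force: [0.8, 0.5, 0.3]
width: 0.0865
grip_force: 0.0
time: 23.1
ee_pos: [0.5449, 0.0514, 0.0476]
eef_rot: [0.79, 0.613, 0.0, -0.0]
ft_force: [-0.5, 0.8, 0.7]
width: 0.0521
grip_force: 6.0
time: 24.1
ee_pos: [0.5282, -0.0188, 0.1936]
eef_rot: [0.792, 0.611, 0.002, 0.001]
ft_force: [0.2, 0.3, -0.1]
width: 0.087
grip_force: 0.0
time: 24.48
ee_pos: [0.5276, -0.0148, 0.1909]
blk (array([0.54163295, 0.05905527]), np.float64(72.31793877085877), np.float64(105.80933380126953))
0.9831883760212256 [ 0.14819459 -0.28907446]
w2 (np.float64(0.5490085440863671), np.float64(0.06483827163861479), np.float64(71.77680469507368), np.float64(177.80918884277344))
w5 (np.float64(0.5489470415885812), np.float64(0.06485760304035816), np.float64(71.84784242114172), np.float64(182.10963439941406))
w7 (np.float64(0.5489922254024193), np.float64(0.06471762180344909), np.float64(71.73798607038451), np.float64(182.1248321533203))
top0 (np.float64(0.5501415700859206), np.float64(0.06432236325592182), np.float64(71.69482586090268), np.float64(137.436279296875))
```

```bash
python3 - <<'E'
from h import *
w=pickle.load(open("w7.pkl","rb"))
c=dict(w); lg=np.log1p(w["pixels"].astype(float)); c["pixels"]=np.clip(lg/lg.max()*255,0,255)
# suppress outside bed: clamp bright
px=w["pixels"].astype(float); c["pixels"]=np.clip(px,0,80)*3
r1=edgefit(c,.5465,.0618,75.5,.06,rx=.004,ryaw=4); print(r1)
im=rectify(w,.06,half=.05,mm=.25).astype(float); im=np.clip(im*2.5,0,255).astype(np.uint8)
im2=im.copy(); a=np.radians(71)
q=dens(.5466,.0620,np.radians(75.6))-[.5465,.0618]; u=q@[np.cos(a),np.sin(a)]; v=q@[-np.sin(a),np.cos(a)]
cv2.polylines(im2,[np.int32(np.c_[200-v*4000,200-u*4000])],True,(255,0,0),1,cv2.LINE_AA)
cv2.imwrite("pics/w7f.png",np.hstack([im,im2])[:,:,::-1])
E
```

```text
(array([0.54615849, 0.0608445 ]), np.float64(74.59372107183161), np.float64(95.59027099609375))
```

View pics/w7f.png

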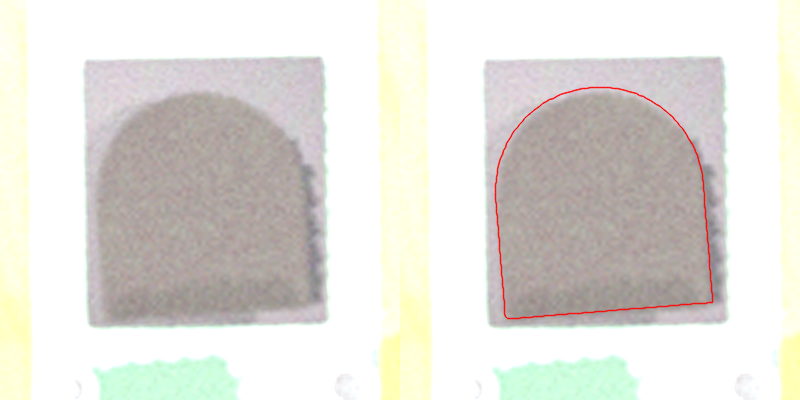

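The black piece is laterally flush (arc apex at (200,92), outline apex at row 87) but sits about 1.2 mm short along x. I'll regrip it, shift it +1.2 mm, and set it down again.

```bash
python3 -c "
from h import *
go([.5449,.0514,.0668],75.6)"
```

```text
t 24.52 ee [ 0.5277 -0.0149  0.191 ] F [ 0.5 -0.8  0.4] w 0.0868 shift [0.2286 0.0014 0.4139] turn [-0.0004  0.0003  0.0007] dist 0.142
```

```bash

python3 -m pendant '[[-1,0.08,0,0.08,0,0,0],[-1,0.16,0,0.18,0,0,0],[-1,0.229,0.001,0.28,0,0,0],[-1,0.229,0.001,0.35,0,0,0],[-1,0.229,0.001,0.39,0,0,0],[-1,0.229,0.001,0.413,0,0,0],[-1,0.229,0.001,0.413,0,0,0],[-1,0.229,0.001,0.413,0,0,0]]' 10
python3 -m pendant '[[1,0,0,0,0,0,0],[1,0,0,0,0,0,0],[1,0,0,0,0,0,0],[1,0,0,0,0,0,0],[1,0,0,0,0,0,0]]' 10
python3 -m pendant '[[1,0,0,-0.004,0,0,0],[1,0,0,-0.007,0,0,0],[1,0.002,0,-0.007,0,0,0],[1,0.004,0,-0.007,0,0,0],[1,0.004,0,-0.007,0,0,0],[1,0.004,0,-0.004,0,0,0],[1,0.004,0,0,0,0,0],[1,0.004,0,0,0,0,0]]' 10
```

```text
time: 25.52
ee_pos: [0.5456, 0.0509, 0.0684]
eef_rot: [0.79, 0.613, 0.001, 0.0]
ft_force: [0.0, -0.4, 0.6]
width: 0.0872
grip_force: 0.0
time: 26.15
ee_pos: [0.5451, 0.051, 0.0677]
eef_rot: [0.79, 0.613, 0.0, -0.0]
ft_force: [-0.0, 0.8, 0.0]
width: 0.0518
grip_force: 10.0
time: 27.15
ee_pos: [0.5454, 0.0522, 0.0676]
eef_rot: [0.79, 0.613, 0.0, -0.0]
ft_force: [-0.6, -0.7, 1.0]
width: 0.0521
grip_force: 10.0
```

```bash

python3 -m pendant '[[1,0,0,0.001,0,0,0],[0,0,0,0.001,0,0,0],[-1,0,0,0.001,0,0,0],[-1,0,0,0.02,0,0,0],[-1,0,0,0.045,0,0,0],[-1,0,0,0.066,0,0,0],[-1,0,0,0.066,0,0,0]]' 10
python3 -m pendant '[[1,0,0,0,0,0,0],[1,0,0,0,0,0,0],[1,0,0,0,0,0,0],[1,0,0,0,0,0,0],[1,0,0,0,0,0,0],[1,0,0,0,0,0,0]]' 6
python3 -m pendant '[[0,0,0,0,0,0,0],[-1,0,0,0,0,0,0],[-1,0,0,0,0,0,0],[-1,0,0,-0.1,0,0,0],[-1,0,0,-0.25,0,0,0],[-1,-0.1,0,-0.4,0,0,0],[-1,-0.23,0,-0.48,0,0,0],[-1,-0.23,0,-0.48,0,0,0]]' 10
python3 -m pendant '[[-1,0,0,0,0,0,0],[-1,0,0,0,0,0,0],[-1,0,0,0,0,0,0]]' | head -2
python3 - <<'E'
from h import *
from bench import r,optics
w=optics.camera("wrist"); pickle.dump(w,open("w8.pkl","wb"))
for n in("w7","w8"):
    c=pickle.load(open(n+".pkl","rb"))
    for lo,hi,k in ((20,80,3),(0,60,4)): 
        d=dict(c); d["pixels"]=(np.clip(cv2.GaussianBlur(c["pixels"],(0,0),.8).astype(float),lo,hi)-lo)*k
        for z in (.06,): print(n,edgefit(d,.5465,.0618,75.5,z,rx=.004,ryaw=4))
c,s=np.cos(np.radians(71.75)),np.sin(np.radians(71.75)); B=np.array([.549,.0648])
for nm,u,v,z in (("rest",.110+.22*np.sin(np.radians(20)),.045,.288),("stop",-.11,.045,.081)): print(nm,B+[u*c-v*s,u*s+v*c],z)
E
```

```text
time: 28.02
ee_pos: [0.545, 0.052, 0.0471]
eef_rot: [0.79, 0.613, -0.001, -0.0]
ft_force: [-0.6, -1.4, -0.0]
width: 0.0858
grip_force: 0.0
time: 28.78
ee_pos: [0.5454, 0.0522, 0.0479]
eef_rot: [0.79, 0.613, 0.0, -0.0]
ft_force: [0.3, 0.4, 2.0]
width: 0.0519
grip_force: 6.0
time: 29.78
ee_pos: [0.5288, -0.0179, 0.1939]
eef_rot: [0.792, 0.611, 0.002, 0.001]
ft_force: [0.1, 0.7, 0.1]
width: 0.0866
grip_force: 0.0
time: 30.15
ee_pos: [0.5281, -0.014, 0.1912]
w7 (array([0.54728223, 0.06045259]), np.float64(77.17323435123912), np.float64(90.36705780029297))
w7 (array([0.54859164, 0.06254646]), np.float64(75.24104536658513), np.float64(3.174623489379883))
w8 (array([0.54769482, 0.06173886]), np.float64(77.87922766033913), np.float64(87.43846893310547))
w8 (array([0.54938082, 0.0633601 ]), np.float64(75.71401885801423), np.float64(3.50407338142395))
rest [0.56427539 0.25481885] 0.288
stop [ 0.47181552 -0.02557453] 0.081
```

The corrected top piece reads flush with the pile. Now to the lever: raise, turn and move above the handle.

```bash

python3 -m pendant '[[-1,0,0,-0.12,0,0,0],[-1,0,0,-0.3,0,0,0],[-1,0,0,-0.48,0,0,-0.06],[-1,0,0,-0.57,0,0,-0.14],[-1,0,0,-0.57,0,0,-0.22],[-1,0,0,-0.57,0,0,-0.3],[-1,0,0,-0.57,0,0,-0.36],[-1,0,0,-0.57,0,0,-0.36]]'
python3 -c "
from h import *
go([.5655,.2544,.36],161.75)"
```

```text
time: 31.2
ee_pos: [0.5283, -0.0145, 0.3626]
eef_rot: [0.509, 0.861, -0.0, -0.0]
ft_force: [0.0, -1.1, -0.1]
width: 0.0873
grip_force: 0.0
t 31.2 ee [ 0.5283 -0.0145  0.3626] F [ 0.  -1.1 -0.1] w 0.0873 shift [0.7257 0.5404 0.0084] turn [-2.000e-04 -1.000e-04 -3.579e-01] dist 0.271
```

```bash

python3 -m pendant '[[-1,0.1,0.08,0,0,0,-0.06],[-1,0.22,0.16,0,0,0,-0.12],[-1,0.34,0.25,0,0,0,-0.18],[-1,0.46,0.34,0,0,0,-0.24],[-1,0.58,0.43,0,0,0,-0.3],[-1,0.726,0.54,0.008,0,0,-0.358],[-1,0.726,0.54,0.008,0,0,-0.358],[-1,0.726,0.54,0.008,0,0,-0.358]]'
python3 -m pendant '[[-1,0,0,0,0,0,0],[-1,0,0,0,0,0,0],[-1,0,0,0,0,0,0]]' | head -1
python3 - <<'E'
from h import *
from bench import r,optics
# red handle in wrist and top views
for n in ("wrist","top"):
    c=optics.camera(n); p=c["pixels"].astype(int); m=(p[...,0]>110)&(p[...,1]<60)&(p[...,2]<60)
    k,l,st,ce=cv2.connectedComponentsWithStats(m.astype(np.uint8)); 
    for i in range(1,k):
        if st[i,4]>60:
            print(n,st[i],ce[i].round(1),"world@.288",back(c,ce[i],.288)[0].round(4))
            if n=="wrist": print(cv2.minAreaRect(np.argwhere(l==i)[:,::-1].astype(np.float32)))
    print("expect",proj(c,[.5655,.2544,.288]),proj(c,[.5655,.2544,.30]))
go([.5655,.2544,.283],161.75)
E
```

```text
time: 32.2
ee_pos: [0.5653, 0.254, 0.3601]
eef_rot: [0.16, 0.987, -0.001, -0.0]
ft_force: [0.0, 0.3, 0.2]
width: 0.0872
grip_force: 0.0
time: 32.58
wrist [ 626    0   14  107 1114] [633.7  51.2] world@.288 [0.523  0.5061 0.288 ]
((634.6337890625, 52.77668762207031), (106.26221466064453, 12.551697731018066), 87.24089050292969)
wrist [ 300  173   29   74 1989] [314.6 210.1] world@.288 [0.5637 0.2552 0.288 ]
((314.0, 209.5), (73.0, 28.0), 90.0)
expect [[314.41639501 212.38817311]] [[314.46823499 217.08434248]]
top [375 136  19  19 283] [383.7 145.1] world@.288 [ 0.6853 -0.0943  0.288 ]
top [  24  157   26   54 1077] [ 37.  180.7] world@.288 [0.5677 0.7959 0.288 ]
top [133 173  18  28 124] [140.8 182.9] world@.288 [0.5691 0.5309 0.288 ]
top [  20  269   22   76 1087] [ 30.2 306.1] world@.288 [0.2512 0.7892 0.288 ]
top [ 11 396  24   4  90] [ 22.5 397.6] world@.288 [0.0288 0.7911 0.288 ]
expect [[248.35534146 187.09665985]] [[247.7688462  186.60628293]]
t 32.67 ee [0.5652 0.2541 0.3606] F [ 0.4 -0.4  0.3] w 0.0871 shift [-0.0007  0.0013  0.2587] turn [0.0002 0.     0.0001] dist 0.078
```

```bash

python3 -m pendant '[[-1,0,0,0.06,0,0,0],[-1,0,0,0.12,0,0,0],[-1,0,0,0.18,0,0,0],[-1,0,0,0.23,0,0,0],[-1,0,0,0.259,0,0,0],[-1,0,0,0.259,0,0,0],[-1,0,0,0.259,0,0,0]]' 40
python3 -m pendant '[[1,0,0,0,0,0,0],[1,0,0,0,0,0,0],[1,0,0,0,0,0,0],[1,0,0,0,0,0,0],[1,0,0,0,0,0,0],[1,0,0,0,0,0,0],[1,0,0,0,0,0,0],[1,0,0,0,0,0,0]]' 40
python3 - <<'E'
from h import *
from bench import r
s=r.read_state(); th0=np.radians(20); print(s["ee_pos"])
p=lambda t:np.array([.22*np.sin(th0-t),.22*np.cos(th0-t)])
for t in np.arange(0,1.93,.08): d=(p(t)-p(0))/.3; print(round(t,2),"y",d[0].round(3),"z",(-d[1]).round(3))
E
```

```text
time: 33.55
ee_pos: [0.5654, 0.2543, 0.2834]
eef_rot: [0.158, 0.987, 0.0, 0.0]
ft_force: [-0.2, 0.6, -0.2]
width: 0.0874
grip_force: 0.0
time: 34.55
ee_pos: [0.5653, 0.2548, 0.2827]
eef_rot: [0.158, 0.987, 0.0, 0.0]
ft_force: [2.2, 1.9, -1.6]
width: 0.023
grip_force: 40.0
[0.56532858 0.25475115 0.28270705]
0.0 y 0.0 z -0.0
0.08 y -0.056 z -0.018
0.16 y -0.113 z -0.031
0.24 y -0.171 z -0.04
0.32 y -0.23 z -0.044
0.4 y -0.288 z -0.043
0.48 y -0.347 z -0.038
0.56 y -0.404 z -0.028
0.64 y -0.461 z -0.013
0.72 y -0.517 z 0.006
0.8 y -0.57 z 0.029
0.88 y -0.622 z 0.057
0.96 y -0.671 z 0.088
1.04 y -0.718 z 0.124
1.12 y -0.762 z 0.163
1.2 y -0.802 z 0.206
1.28 y -0.839 z 0.251
1.36 y -0.872 z 0.3
1.44 y -0.901 z 0.351
1.52 y -0.926 z 0.404
1.6 y -0.947 z 0.459
1.68 y -0.963 z 0.515
1.76 y -0.975 z 0.572
1.84 y -0.982 z 0.631
1.92 y -0.984 z 0.689
```

```bash

python3 -m pendant '[[1,0,-0.056,-0.018,0,0,0],[1,0,-0.113,-0.031,0,0,0],[1,0,-0.171,-0.04,0,0,0],[1,0,-0.23,-0.044,0,0,0],[1,0,-0.288,-0.043,0,0,0],[1,0,-0.347,-0.038,0,0,0],[1,0,-0.404,-0.028,0,0,0],[1,0,-0.461,-0.013,0,0,0]]'
```

```text
time: 35.55
ee_pos: [0.5218, 0.1223, 0.2865]
eef_rot: [0.158, 0.987, 0.001, 0.0]
ft_force: [6.7, 5.6, -7.6]
width: 0.0228
grip_force: 39.9
```

```bash

python3 -m pendant '[[1,0,-0.056,0.019,0,0,0],[1,0,-0.109,0.042,0,0,0],[1,0,-0.161,0.07,0,0,0],[1,0,-0.21,0.101,0,0,0],[1,0,-0.257,0.137,0,0,0],[1,0,-0.301,0.176,0,0,0],[1,0,-0.341,0.219,0,0,0],[1,0,-0.378,0.264,0,0,0]]'
```

```text
time: 36.55
ee_pos: [0.4868, 0.0158, 0.2079]
eef_rot: [0.158, 0.987, 0.002, 0.001]
ft_force: [7.0, 9.5, 0.1]
width: 0.0231
grip_force: 40.0
```

```bash

python3 -m pendant '[[1,0,-0.033,0.049,0,0,0],[1,0,-0.062,0.1,0,0,0],[1,0,-0.087,0.153,0,0,0],[1,0,-0.108,0.208,0,0,0],[1,0,-0.124,0.264,0,0,0],[1,0,-0.136,0.321,0,0,0],[1,0,-0.143,0.37,0,0,0],[1,0,-0.143,0.37,0,0,0]]'
python3 -m pendant '[[1,0,0,0,0,0,0]]'
python3 -c "
from h import *
go([.473,-.026,.076],161.75)"
```

```text
time: 37.55
ee_pos: [0.4735, -0.025, 0.0969]
eef_rot: [0.158, 0.987, 0.001, 0.001]
ft_force: [1.4, 6.2, 7.7]
width: 0.0231
grip_force: 40.0
time: 37.67
ee_pos: [0.4736, -0.0249, 0.0975]
eef_rot: [0.158, 0.987, 0.001, 0.001]
ft_force: [0.7, 5.8, 7.2]
width: 0.0228
grip_force: 40.0
t 37.67 ee [ 0.4736 -0.0249  0.0975] F [0.7 5.8 7.2] w 0.0228 shift [ 0.0007 -0.0042  0.0715] turn [0.0012 0.0004 0.0006] dist 0.021
```

```bash

python3 -m pendant '[[1,0,-0.001,0.012,0,0,0],[1,0,-0.002,0.024,0,0,0],[1,0,-0.002,0.036,0,0,0],[1,0,-0.002,0.048,0,0,0],[1,0,-0.002,0.058,0,0,0],[1,0,-0.002,0.064,0,0,0],[1,0,-0.002,0.064,0,0,0]]'
python3 -m pendant '[[1,0,0,0.006,0,0,0],[1,0,0,0.006,0,0,0],[1,0,0,0.006,0,0,0]]'
python3 -m pendant '[[1,0,0,0.004,0,0,0],[1,0,0,0.004,0,0,0],[1,0,0,0.004,0,0,0]]'
```

```text
time: 38.55
ee_pos: [0.4733, -0.0259, 0.0786]
eef_rot: [0.158, 0.987, 0.001, 0.0]
ft_force: [-1.8, 3.8, 14.0]
width: 0.0228
grip_force: 40.0
time: 38.92
ee_pos: [0.4732, -0.0259, 0.0769]
eef_rot: [0.158, 0.987, 0.001, 0.0]
ft_force: [-1.3, 3.0, 15.0]
width: 0.0232
grip_force: 40.0
time: 39.3
ee_pos: [0.4733, -0.0259, 0.0757]
eef_rot: [0.158, 0.987, 0.001, 0.0]
ft_force: [-2.4, 4.7, 15.0]
width: 0.0234
grip_force: 40.1
```

```bash

for i in 1 ; do python3 -m pendant '[[1,0,0,0.004,0,0,0],[1,0,0,0.004,0,0,0],[1,0,0,0.004,0,0,0]]'; done
python3 -m pendant '[[1,0,0,0.004,0,0,0],[1,0,0,0.004,0,0,0],[1,0,0,0.004,0,0,0]]'
```

```text
time: 39.67
ee_pos: [0.4734, -0.0259, 0.075]
eef_rot: [0.158, 0.987, 0.001, 0.0]
ft_force: [-6.6, 4.0, 22.0]
width: 0.023
grip_force: 40.1
time: 40.05
ee_pos: [0.4734, -0.0259, 0.0743]
eef_rot: [0.158, 0.987, 0.002, 0.0]
ft_force: [-9.0, 3.6, 33.0]
width: 0.0227
grip_force: 40.1
```

```bash

python3 -m pendant '[[1,0,0,-0.0015,0,0,0],[1,0,0,-0.0015,0,0,0],[1,0,0,-0.0015,0,0,0],[1,0,0,-0.0015,0,0,0],[1,0,0,-0.0015,0,0,0],[1,0,0,-0.0015,0,0,0],[1,0,0,-0.0015,0,0,0],[1,0,0,-0.0015,0,0,0]]'
```

```text
time: 41.05
ee_pos: [0.4734, -0.0259, 0.0746]
eef_rot: [0.158, 0.987, 0.001, 0.0]
ft_force: [-9.0, 5.3, 29.5]
width: 0.0227
grip_force: 40.1
```

Stable on the stop at about 29 N, well above the 14–15 N the spring needs. Handing in.

```bash
python3 -c "
from bench import r
print(r.close_job())"
```

```text
the job is handed in; nothing more can be done
None
```

The job is handed in at about 41 s: the tan lift and black top piece are stacked on the base lift, flush to about 1 mm by the wrist camera, and the lever is held on its stop by the handle with about 29 N; I did not re-image the pile once the foot was down on it.

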